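Pack the cash box: ink pad underneath, coin tray on top

TASK

Pack the open steel cash box for the day: lay the small flat metal ink-pad tin, right way up, on the floor of the box's empty compartment beside the calculator, then fit the black coin tray over it so that its rim sits level on the rim of the box all round. Leave the calculator and the other things on the desk where they are.

Things in the scene. Friction and masses are not known exactly. Their poses are not given: they have to be found in the camera images.
- cashbox: Open grey steel cash box, lid off, fixed, left or right of the desk's middle (tray on the other side). Outer 160 (x) x 200 (y) x 65 high; walls, floor 4; mouth 152 x 192. A partition along x at y=0 (4 thick, 14 above floor) makes two compartments 152 (x) by 94 (y): calculator in the +y one, the -y one empty. Lock plate on the -x face. Origin: centre of underside; z up; yaw within 0.35 rad.
- free_bay (a point): Centre of the floor (upper face of the floor, 4 mm above the desk) of the empty compartment, at [0, -49, 4] mm in the box's frame; axes as the box's.
- tray: Black plastic coin tray, loose, 0.2-0.4 kg, upright on the desk. Trough 136 (x) x 176 (y) x 25 deep; flat rim 176 (x) x 216 (y) outer, 25 to 28 above underside. Trough enters the box's mouth with 8 to spare each side (either way round), rim rests on the box: underside 40 above desk. Grip: central metal fin 14 thick (x), 90 long (y), top 64 above underside. Origin: centre of underside.
- tray_grip (a point): Point to grip in the tray's fin, on the tray's axis, 52 mm above its underside (12 mm below the fin's top); axes as the tray's. Fingers close along x.
- tin: Ink-pad tin, plain dark steel, flat rectangular, 66 (its x) x 50 (its y) x 22 high, about 0.06 to 0.13 kg, loose, lying right way up (a paper label on top, z up) on the desk in the middle between box and tray, long side roughly along the world's y. Origin: centre of the underside.
- calculator: Grey pocket calculator, 105 (x) x 62 (y) x 15 high, loose, lying in the +y compartment of the cash box; stays there. Origin: centre of the underside.
- tape: Roll of packing tape standing flat, 84 across, 45 high, hole 56 across; loose bystander. Origin: centre of the underside.
- jar: Small white plastic jar with cap, 50 across, 60 high; loose bystander. Origin: centre of the underside.
- stapler: Black stapler, 130 (x) x 36 (y) x 36 high, towards the far side of the desk; loose bystander. Origin: centre of the underside.
- pencup: White ceramic cup with pens, 76 across, 95 high (pens to 160), towards the far side of the desk; loose bystander. Origin: centre of the underside.
There are look-alikes about, which are no part of the job. There is more than one size of the tin; the job needs the middle-sized.

How it is judged:
By the outcome, as a careful person would: the job done as asked, in the order asked, and still so for the second after the job is handed in, with the robot touching nothing.
It also fails if it takes over 64 s, if anything falls off the work surface, if the arm or the gripper's body presses on something with over 40 N, if the wrist force passes 120 N, or if a joint passes its speed limit or range.

ROBOT

A 6-joint arm with a two-finger parallel gripper is mounted at the origin on the work surface. World frame = base frame: x ahead of the robot, y to its left, z up, the work surface at z = 0. Lengths are in m, angles in rad, forces in N, time in s.
With the tool pointing down it reaches from about 0.35 to 0.775 m from the base axis. Payload 7.3 kg.
Tool frame: the origin (TCP) lies on the mounting face of the last link; the fingertips stand 178 mm ahead of it and the grasp point (between the pads) lies 159 mm ahead of it (robot.grip_depth is the distance from the TCP to the grasp point, in m); z points along the fingers, y is the line along which they close (so a half turn about z gives the same grasp; the last joint's range is limited). The gripper opens to 92 mm and grips with 3 to 60 N. Pads are 19 mm wide; open, the fingers measure 130 mm over their backs; the gripper's body (75 mm by 190 mm) begins 47 mm behind the grasp point.
Start: joints at [-1.337, 0.342, 1.524, -0, 1.275, -0.146], TCP at [0.195, -0.488, 0.405] pointing down, gripper open.
Joint ranges: [-2.53, 2.53], [-0.77, 2.02], [0.04, 2.7], [-1, 4.14], [0.28, 2.66], [-3.11, 3.11]. Speed limits (rad/s): [2.57, 2.57, 3.14, 3.14, 3.14, 3.14].

INTERFACE

Orientations are given as [roll, pitch, yaw] about the fixed x, y, z axes, in that order (R = Rz(yaw) Ry(pitch) Rx(roll)).
In Python, from cell import observe, cams, robot, models gives the robot as it stands.
- The arm moves only by the shell command python3 -m jog 'ROWS' [FORCE]. ROWS is JSON, a list of rows, each a list of 3 entries, a list of its own where there are three numbers: the shift along the tool's x, y, z each as a share of 0.4 m, from -1 to 1, then the turn about the tool's z as a share of pi rad, from -1 to 1, then the closure, from 0 (fully open) to 1 (shut). In form: [[[x, y, z], turn, jaw], ...]. A call has 1 to 12 rows; each row is the pose to reach, as a shift and turn from the pose commanded when the call began, along the tool's axes at that moment, turning the shorter way round; what a row does not reach only later rows make up. A row lasts 1/8 s, in which the tool goes at most 62.5 mm and 10.7 degrees, less where a joint would pass 70% of its speed; a pose out of reach is approached as far as the arm can. A call with a number of a shift or a turn outside -1 to 1 is refused whole. A call with a gripper value outside its range is refused whole. The fingers move at their own pace and stop on an object; FORCE is the grip in N (left out, the last holds). Time passes only in rows, so rows that repeat a pose let the fingers close. It gives the time, the measured TCP pose, the force, the opening and the grip force at its end, in the units of the state.
- observe(): the state, without advancing time (a new reading comes with each control period).
- cams.read_camera(name): name is "side" or "top" or "wrist"; returns the picture (384x512x3 uint8, red, green, blue); there is no depth.
- cams.camera_model(name): a dict with "camera_matrix" (3x3 intrinsics, pixels), "pose" (4x4, takes a point from camera to world coordinates). Camera axes: x right, y down, z forward; pixel columns grow to the right and rows downward; lengths in m; the calibration is good to about 2 mm. The wrist camera is an equidistant fisheye: a pixel r from the principal point sees the ray r / f radians off the axis. A picture is of the moment at which its call begins: read the wrist's pose just before it. camera_model takes no time and is no camera call; for the wrist camera it gives the pose at the moment of the call.
- robot.hand_in(): hands the job in; it is judged then, once.
Trained networks look in the newest picture that a camera, given by its name, has taken for a name from the list of things; names that differ only in an ending like _2 or _b are one class to them, and where a whole thing is asked for, a point or a joint stands for the part that bears it (a point fixed in the world has none). Each returns a list of dicts, best first, with "confidence" (0 to 1); they miss things now and then, are a little off and sometimes report something else, mostly with a low value. They report only what shows in the picture. A call takes as long as a camera call. They do not tell look-alikes from the thing itself.
- models.find_in(target, camera): "position" ([x, y, z] in m, in world coordinates, good to about 4 mm: the middle of the surface that is visible of it).
- models.pinpoint(target, camera): "position" ([x, y, z] in m, in world coordinates, good to about 4 mm: a listed point, or the origin of a listed thing).
The state is a dict: "time": time; "qpos": joint angles; "qvel": joint speeds; "joint_efforts": joint torques, N m; "tool_pos": TCP position; "tool_rot": TCP orientation; "contact_force": force on the tool from outside, world axes, zero at the start; "torque": the same for the moment, N m; "opening": finger opening in m; "grip_force": force on a finger pad.
Only numpy, scipy, OpenCV 4.12 (cv2) and the standard library are available. Lean on these libraries where they do the work, as an engineer would, in place of code of your own. Each camera call takes 0.05 s, during which the arm holds its last target. There are 200 camera calls.

## Working session

There is one attempt and no reset: what is moved stays moved. The work goes in short steps, Python scripts to look and compute and a shell command to move; the robot and the scene stay as the last step left them, time stands still between calls to the robot, and variables do not carry over. Pictures are saved under pics/ and viewed, at most 14 in all, crops included, and the job is handed in when it is done.

```bash
mkdir -p pics; ls
python3 - <<'E'
from cell import observe,cams,robot,models
import cv2,numpy as np
s=observe();print(s['time'],s['tool_pos'],s['tool_rot'])
ims=[]
for c in ['top','side']:
    im=cams.read_camera(c);cv2.imwrite(f'pics/{c}0.png',im[:,:,::-1])
    m=cams.camera_model(c);print(c,np.round(m['camera_matrix'],1).tolist(),np.round(m['pose'],3).tolist())
    for t in ['cashbox','free_bay','tray','tray_grip','tin','calculator']:
        print(t,[(np.round(d['position'],3).tolist(),round(d['confidence'],2)) for d in models.pinpoint(t,c)])
E
```

```text
pics
0.0 [ 0.19461971 -0.4874467   0.40403385] [-3.14006793e+00 -2.22018532e-04  3.79798475e-01]
top [[496.2, 0.0, 249.4], [0.0, 496.2, 190.4], [0.0, 0.0, 1.0]] [[-0.01, -0.996, 0.089, 0.422], [-1.0, 0.01, -0.001, 0.002], [0.0, -0.089, -0.996, 1.219], [0.0, 0.0, 0.0, 1.0]]
cashbox [([0.494, 0.26, 0.0], 0.77)]
free_bay [([0.481, 0.212, 0.005], 0.91)]
tray [([0.514, -0.261, -0.001], 0.89)]
tray_grip [([0.514, -0.254, 0.05], 0.95)]
tin [([0.45, 0.027, -0.001], 0.91), ([0.298, 0.229, 0.001], 0.91), ([0.364, -0.047, -0.002], 0.82), ([0.565, -0.02, -0.001], 0.69)]
calculator [([0.512, 0.307, 0.004], 0.88)]
side [[421.2, 0.0, 250.7], [0.0, 421.2, 189.1], [0.0, 0.0, 1.0]] [[-0.81, -0.298, 0.505, 0.071], [-0.586, 0.429, -0.688, 0.598], [-0.012, -0.853, -0.522, 0.519], [0.0, 0.0, 0.0, 1.0]]
cashbox [([0.49, 0.262, -0.001], 0.82)]
free_bay [([0.481, 0.213, 0.003], 0.84)]
tray [([0.518, -0.26, -0.0], 0.91)]
tray_grip [([0.516, -0.263, 0.052], 0.74), ([0.485, 0.212, 0.004], 0.59), ([0.762, 0.192, 0.0], 0.29)]
tin [([0.297, 0.226, 0.0], 0.93), ([0.455, 0.026, 0.003], 0.73), ([0.368, -0.048, 0.001], 0.72)]
calculator [([0.513, 0.309, 0.003], 0.64)]
```

View pics/top0.png

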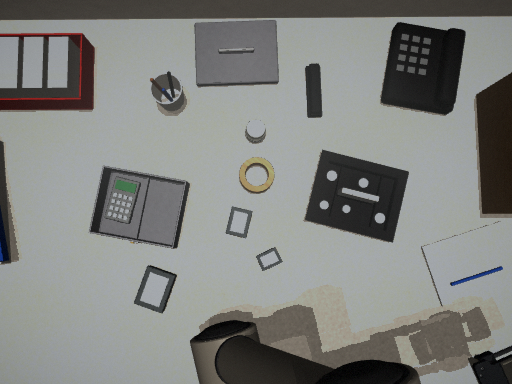

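View pics/side0.png

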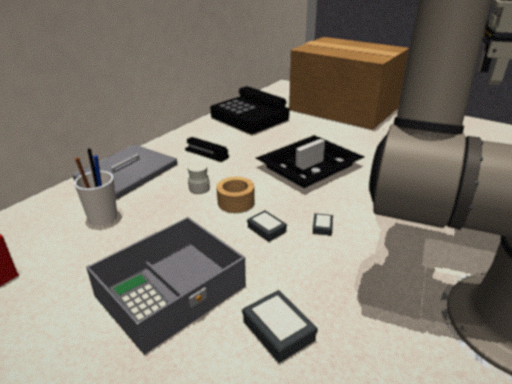

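The middle tin is the one at about pixel (239,222) in the top view, with the large one at (155,289) and the small one at (269,259). The box is on the left with its lock plate facing the robot, and the tray is on the right.

```bash
cat > h.py <<'E'
from cell import observe,cams,robot,models
import cv2,numpy as np
from scipy.spatial.transform import Rotation as Ro
def ray(m,uv,fish=False):
    K=np.array(m['camera_matrix']);P=np.array(m['pose'])
    d=np.array([(uv[0]-K[0,2])/K[0,0],(uv[1]-K[1,2])/K[1,1],1.])
    if fish:
        r=np.hypot(d[0],d[1]); d=np.array([d[0]/r*np.sin(r),d[1]/r*np.sin(r),np.cos(r)]) if r>1e-9 else np.array([0,0,1.])
    return P[:3,3],P[:3,:3]@d/np.linalg.norm(d)
def plane(m,uv,z,fish=False):
    o,d=ray(m,uv,fish);return (o+d*(z-o[2])/d[2])[:2]
def tri(rays):
    A=sum(np.eye(3)-np.outer(d,d) for o,d in rays);b=sum((np.eye(3)-np.outer(d,d))@o for o,d in rays)
    return np.linalg.solve(A,b)
def shares(pos,yaw):
    s=observe();R=Ro.from_euler('xyz',s['tool_rot']).as_matrix()
    d=R.T@(np.array(pos)-s['tool_pos'])/.4
    # tool down: turn about tool z = -(yaw change)
    t=-(yaw-s['tool_rot'][2]);t=(t+np.pi)%(2*np.pi)-np.pi
    print('shares',np.round(d,4),'turn',round(t/np.pi,4),'rows',round(np.linalg.norm(d)*.4/.0625,1),abs(np.degrees(t))/10.7)
def quad(im,roi,lo,hi):
    x0,y0,x1,y1=roi;g=cv2.cvtColor(im,cv2.COLOR_RGB2GRAY)[y0:y1,x0:x1]
    mk=((g>=lo)&(g<hi)).astype(np.uint8)
    cs=cv2.findContours(mk,cv2.RETR_EXTERNAL,cv2.CHAIN_APPROX_NONE)[0];c=max(cs,key=cv2.contourArea)
    return cv2.boxPoints(cv2.minAreaRect(cv2.convexHull(c)))+[x0,y0]
E
python3 - <<'E'
from h import *
im=cv2.imread('pics/top0.png')[:,:,::-1].copy();m=cams.camera_model('top')
for n,roi,z in [('tin',(215,198,265,245),.022),('box',(85,155,197,255),.065),('tray',(298,140,415,248),.028)]:
    q=quad(im,roi,0,135)
    w=np.array([plane(m,p,z) for p in q]);e=[w[(i+1)%4]-w[i] for i in range(4)]
    print(n,np.round(q,1).tolist(),np.round(w.mean(0),4),[(round(np.linalg.norm(v),4),round(np.degrees(np.arctan2(v[1],v[0]))%180,1)) for v in e])
print(np.round(cams.camera_model('wrist')['pose'],3).tolist(),np.round(cams.camera_model('wrist')['camera_matrix'],1).tolist())
shares([.43,.03,.38],np.pi/2-.15)
E
```

```text
tin [[224.7, 233.3], [231.4, 205.5], [252.5, 210.6], [245.9, 238.4]] [0.4535 0.0275] [(np.float64(0.0688), np.float64(166.1)), (np.float64(0.0526), np.float64(75.9)), (np.float64(0.0687), np.float64(165.9)), (np.float64(0.0523), np.float64(76.0))]
box [[87.6, 234.1], [101.4, 163.6], [190.2, 181.0], [176.4, 251.5]] [0.4885 0.2584] [(np.float64(0.167), np.float64(170.0)), (np.float64(0.2127), np.float64(78.4)), (np.float64(0.1664), np.float64(169.1)), (np.float64(0.21), np.float64(78.5))]
tray [[302.5, 220.9], [320.6, 148.6], [410.5, 171.1], [392.4, 243.4]] [ 0.5135 -0.2567] [(np.float64(0.1809), np.float64(164.9)), (np.float64(0.2235), np.float64(75.2)), (np.float64(0.1802), np.float64(164.0)), (np.float64(0.2206), np.float64(75.4))]
[[0.371, -0.895, -0.246, 0.261], [-0.929, -0.358, -0.099, -0.46], [0.0, 0.265, -0.964, 0.384], [0.0, 0.0, 0.0, 1.0]] [[297.3, 0.0, 256.7], [0.0, 297.3, 195.8], [0.0, 0.0, 1.0]]
shares [ 1.0262 -0.9836  0.0617] turn -0.3314 rows 9.1 5.574218428556698
```

```bash
python3 - <<'E'
from h import *
im=cv2.imread('pics/top0.png')[:,:,::-1].copy();m=cams.camera_model('top')
for n,roi,z in [('small',(252,243,288,276),.015),('mid',(215,198,265,245),.022),('large',(125,258,185,318),.03)]:
    q=quad(im,roi,0,135)
    w=np.array([plane(m,p,z) for p in q]);e=[w[(i+1)%4]-w[i] for i in range(2)]
    print(n,np.round(w.mean(0),4),[(round(np.linalg.norm(v),4),round(np.degrees(np.arctan2(v[1],v[0]))%180,1)) for v in e])
c=im[195:300,120:290,::-1];cv2.imwrite('pics/crop1.png',cv2.resize(c,None,fx=4.5,fy=4.5,interpolation=cv2.INTER_CUBIC))
E
python3 -m jog '[[[0.5,-0.5,0],-0.33,0],[[0.5,-0.5,0],-0.33,0],[[0.5,-0.5,0],-0.33,0],[[0.5,-0.5,0],-0.33,0],[[1,-0.98,0.06],-0.33,0],[[1,-0.98,0.06],-0.33,0],[[1,-0.98,0.06],-0.33,0],[[1,-0.98,0.06],-0.33,0],[[1,-0.98,0.06],-0.33,0],[[1,-0.98,0.06],-0.33,0],[[1,-0.98,0.06],-0.33,0],[[1,-0.98,0.06],-0.33,0]]' 20
python3 - <<'E'
from h import *
m=cams.camera_model('wrist');im=cams.read_camera('wrist');cv2.imwrite('pics/w1.png',im[:,:,::-1]);np.save('w1.npy',m['pose'])
print(observe()['tool_pos'],observe()['tool_rot'],m['pose'][:3])
E
```

```text
small [ 0.3647 -0.0438] [(np.float64(0.0528), np.float64(115.8)), (np.float64(0.0406), np.float64(25.9))]
mid [0.4535 0.0275] [(np.float64(0.0688), np.float64(166.1)), (np.float64(0.0526), np.float64(75.9))]
large [0.2979 0.2259] [(np.float64(0.0982), np.float64(160.6)), (np.float64(0.0767), np.float64(70.1))]
time: 2.2
tool_pos: [0.4206, 0.0236, 0.3809]
tool_rot: [3.141, 0.0, 1.414]
contact_force: [-0.4, -0.3, -0.0]
opening: 0.0916
grip_force: 0.0
[0.42058855 0.02350982 0.38087517] [3.14129798e+00 2.49247625e-04 1.41396307e+00] [[ 9.87884462e-01 -1.49764477e-01 -4.06803625e-02  4.31651593e-01]
 [-1.55190079e-01 -9.52363807e-01 -2.62524702e-01  9.47519577e-02]
 [ 5.74369849e-04  2.65657263e-01 -9.64067367e-01  3.60526807e-01]]
```

View pics/crop1.png

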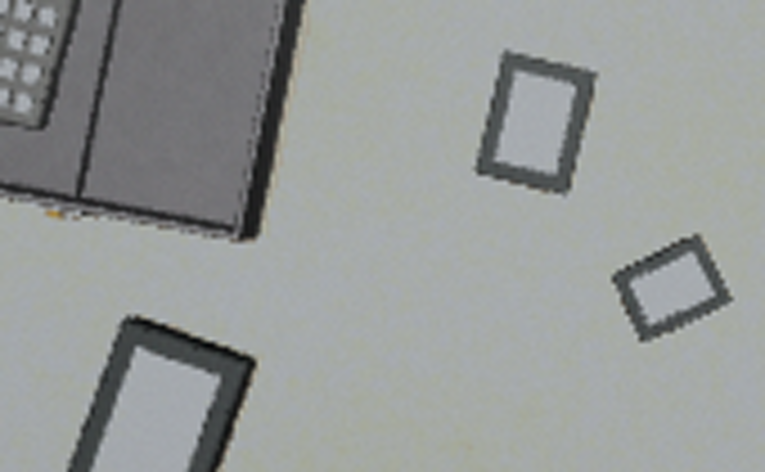

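View pics/w1.png

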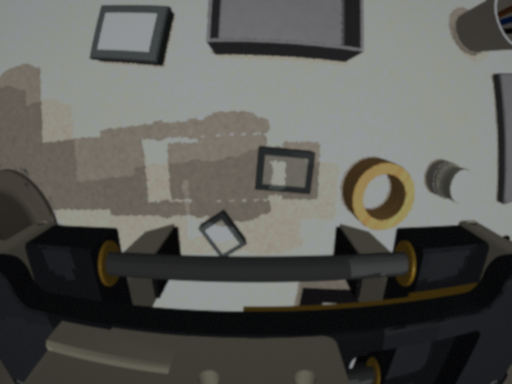

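The wrist view shows the mid tin's dark frame at about (258,147), (315,152), (311,193) and (256,188). Its size of 66x50 confirms it is the right tin. Its long side actually lies along world x, at about -14°. I'll triangulate the heights of tin, box and tray.

Run:
```python
from h import *
mt=cams.camera_model('top');mw=cams.camera_model('wrist');mw['pose']=np.load('w1.npy');ms=cams.camera_model('side')
it=cv2.imread('pics/top0.png')[:,:,::-1].copy();iw=cv2.imread('pics/w1.png')[:,:,::-1].copy();isd=cv2.imread('pics/side0.png')
qt=quad(it,(215,198,265,245),0,135);qw=quad(iw,(245,138,325,202),0,62)
print(qw.round(1).tolist())
wt=np.array([plane(mt,p,.022) for p in qt]);ww=np.array([plane(mw,p,.022,True) for p in qw])
def rep(w):print(w.mean(0).round(4),[(round(np.linalg.norm(v),4),round(np.degrees(np.arctan2(v[1],v[0]))%180,1)) for v in (w[1]-w[0],w[2]-w[1])])
rep(wt);rep(ww)
for p,w in zip(qt,wt):
    j=np.argmin(np.linalg.norm(ww-w,axis=1));print('tin corner',tri([ray(mt,p),ray(mw,qw[j],True)]).round(4))
# tray grip/box rim with side + top network
c={}
for cam in('top','side'):
    cams.read_camera(cam)
    for t in('tray_grip','free_bay','cashbox','tray'):
        d=models.pinpoint(t,cam)
        if d: print(cam,t,np.round(d[0]['position'],4),d[0]['confidence'])
g=cv2.hconcat([cv2.resize(isd[215:350,80:255],(437,337),interpolation=cv2.INTER_CUBIC),cv2.resize(isd[130:195,250:370],(360,337),interpolation=cv2.INTER_CUBIC)])
cv2.imwrite('pics/crop2.png',g)
```

```text
[[254.9, 188.7], [258.4, 146.3], [314.1, 150.9], [310.6, 193.3]]
[0.4535 0.0275] [(np.float64(0.0688), np.float64(166.1)), (np.float64(0.0526), np.float64(75.9))]
[0.4544 0.0281] [(np.float64(0.05), np.float64(76.4)), (np.float64(0.0646), np.float64(166.9))]
tin corner [0.4275 0.0608 0.0285]
tin corner [0.4932 0.0447 0.0145]
tin corner [ 0.4814 -0.0061  0.0168]
tin corner [0.4151 0.0103 0.0164]
top tray_grip [ 0.5135 -0.2546  0.054 ] 0.55
top free_bay [0.4822 0.2133 0.0036] 0.64
top cashbox [0.4932 0.2581 0.0027] 0.72
top tray [ 0.516  -0.2605  0.001 ] 0.89
side tray_grip [ 0.5166 -0.2625  0.0488] 0.74
side free_bay [0.4834 0.2132 0.0035] 0.59
side cashbox [ 0.4928  0.2625 -0.0018] 0.88
side tray [ 5.135e-01 -2.571e-01 -4.000e-04] 0.85
```

View pics/crop2.png

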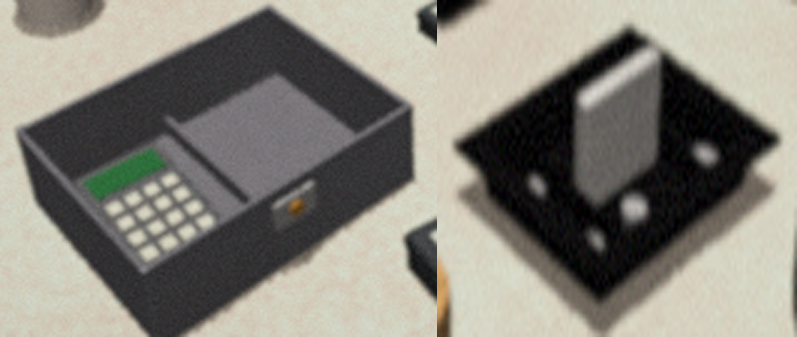

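The crop shows box rim corners, in side-picture pixels, at (88,267), (187,218), (244,257) and (138,323). The +y compartment holds the calculator and the tray's fin stands upright.

Run:
```python
from h import *
mt=cams.camera_model('top');ms=cams.camera_model('side')
s=[(88,267),(187.2,218.2),(244.4,256.6),(138,323)]
w=np.array([plane(ms,p,.065) for p in s]);print(w.round(4).tolist(),w.mean(0),[(np.linalg.norm(w[(i+1)%4]-w[i]).round(4),np.degrees(np.arctan2(*(w[(i+1)%4]-w[i])[::-1])).round(1)) for i in range(4)])
print(tri([ray(ms,s[0]),ray(mt,(101.4,163.6))]),tri([ray(ms,s[3]),ray(mt,(89,234))]),tri([ray(ms,s[2]),ray(mt,(174.5,247))]))
shares([.454,.028,.23],np.pi/2-.236);shares([.454,.028,.181],np.pi/2-.236)
```

```text
[[0.5838, 0.3414], [0.5463, 0.1518], [0.3945, 0.1777], [0.4314, 0.3716]] [0.48900916 0.26064374] [(np.float64(0.1933), np.float64(-101.2)), (np.float64(0.154), np.float64(170.3)), (np.float64(0.1973), np.float64(79.2)), (np.float64(0.1554), np.float64(-11.2))]
[0.58892494 0.34370815 0.0645255 ] [0.42825478 0.3727487  0.06815602] [0.39601903 0.17559735 0.0627584 ]
shares [0.021  0.0807 0.3767] turn 0.026 rows 2.5 0.4369359545036665
shares [0.021  0.0807 0.4992] turn 0.026 rows 3.2 0.4369359545036665
```

```bash
python3 -m jog '[[[0.021,0.081,0.37],0.026,0],[[0.021,0.081,0.37],0.026,0],[[0.021,0.081,0.37],0.026,0],[[0.021,0.081,0.37],0.026,0],[[0.021,0.081,0.43],0.026,0],[[0.021,0.081,0.47],0.026,0],[[0.021,0.081,0.499],0.026,0],[[0.021,0.081,0.499],0.026,0],[[0.021,0.081,0.499],0.026,0]]' 20
python3 - <<'E'
from h import *
print(observe()['tool_pos'],observe()['tool_rot']);print(cams.read_camera('wrist').shape);im=cams.read_camera('wrist');cv2.imwrite('pics/w2.png',im[:,:,::-1])
E
```

```text
time: 3.88
tool_pos: [0.4544, 0.0281, 0.1819]
tool_rot: [3.14, -0.0, 1.335]
contact_force: [0.5, -0.2, -0.6]
opening: 0.0918
grip_force: 0.0
[0.45444938 0.02807352 0.18191232] [ 3.14015883e+00 -1.13182208e-04  1.33488405e+00]
(384, 512, 3)
```

View pics/w2.png

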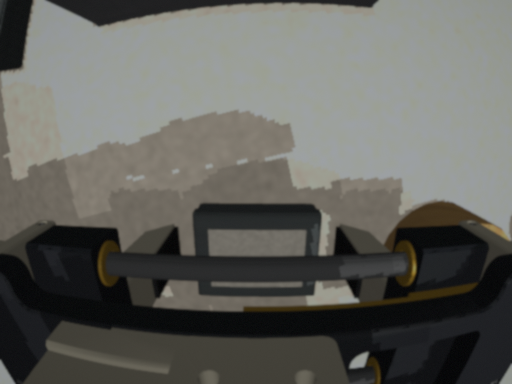

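The tin sits centred between the fingers, columns 195–320. Closing and lifting.

```bash
python3 -m jog '[[[0,0,0],0,0.5],[[0,0,0],0,0.5],[[0,0,0],0,0.5],[[0,0,0],0,0.5],[[0,0,0],0,0.5],[[0,0,0],0,0.5],[[0,0,-0.1],0,0.5],[[0,0,-0.2],0,0.5],[[0,0,-0.4],0,0.5],[[0,0,-0.4],0,0.5],[[0,0,-0.4],0,0.5]]' 20
python3 - <<'E'
from h import *
a=-.19
b=np.array([.490,.260])+[49*np.sin(a)*1e-3,-49*np.cos(a)*1e-3];print(b)
shares([b[0],b[1],.341],np.pi/2-.19)
shares([b[0],b[1],.27],np.pi/2-.19)
E
```

```text
time: 5.35
tool_pos: [0.4542, 0.0281, 0.3421]
tool_rot: [3.139, -0.0, 1.335]
contact_force: [-0.0, 0.3, -0.7]
opening: 0.0657
grip_force: 20.0
[0.48074591 0.21188179]
shares [ 0.4622 -0.0428  0.0027] turn -0.0146 rows 3.0 0.246045982183878
shares [ 0.4622 -0.0433  0.1802] turn -0.0146 rows 3.2 0.246045982183878
```

```bash
python3 -m jog '[[[0.2,-0.04,0],-0.015,0.5],[[0.2,-0.04,0],-0.015,0.5],[[0.462,-0.043,0],-0.015,0.5],[[0.462,-0.043,0],-0.015,0.5],[[0.462,-0.043,0],-0.015,0.5],[[0.462,-0.043,0.05],-0.015,0.5],[[0.462,-0.043,0.1],-0.015,0.5],[[0.462,-0.043,0.15],-0.015,0.5],[[0.462,-0.043,0.15],-0.015,0.5],[[0.462,-0.043,0.15],-0.015,0.5]]'
python3 - <<'E'
from h import *
m=cams.camera_model('wrist');np.save('w3.npy',m['pose']);im=cams.read_camera('wrist');cv2.imwrite('pics/w3.png',im[:,:,::-1])
E
```

```text
time: 6.6
tool_pos: [0.4807, 0.2113, 0.2811]
tool_rot: [-3.141, 0.0, 1.381]
contact_force: [-0.5, 0.4, -1.3]
opening: 0.0658
grip_force: 20.0
```

View pics/w3.png

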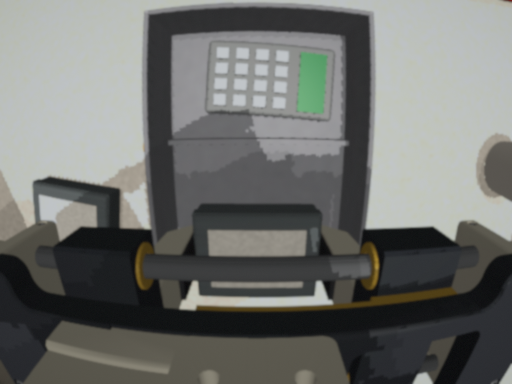

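The view shows the box's far rim corners at (146,13) and (373,13), and the partition from (168,141) to (348,141). The tin is held over the free compartment.

Run:
```python
from h import *
m=cams.camera_model('wrist');m['pose']=np.load('w3.npy')
P=lambda u,v,z:plane(m,(u,v),z,True)
A,B=P(146,13,.065),P(373,13,.065);d=B-A;a=np.arctan2(d[1],d[0]);print('far rim',A,B,np.linalg.norm(d),a)
L=[P(149,u,.065) for u in()]
C,D=P(168,141.5,.018),P(348,141.5,.018);print('partition',C,D,np.linalg.norm(D-C),np.arctan2(*(D-C)[::-1]))
y=np.array([-np.sin(a),np.cos(a)]);print('centre from rim',(A+B)/2-.1*y,'centre from partition',(C+D)/2)
cams.read_camera('top');print(models.pinpoint('free_bay','top')[:1]);
cams.read_camera('side');print(models.pinpoint('free_bay','side')[:1],models.pinpoint('cashbox','side')[:1])
```

```text
far rim [0.43356666 0.37168146] [0.5877705  0.34291816] 0.1568634870898488 -0.18440856733880934
partition [0.41730265 0.27668302] [0.5658296  0.24838744] 0.15119819621781297 -0.18825228432961202
centre from rim [0.49233206 0.25899532] centre from partition [0.49156613 0.26253523]
[{'position': [0.4837, 0.2112, 0.003], 'confidence': 0.74}]
[{'position': [0.4825, 0.2104, 0.0054], 'confidence': 0.58}] [{'position': [0.4927, 0.2622, 0.0007], 'confidence': 0.69}]
```

```bash
python3 -m jog '[[[0.005,0.003,0],0,0.5],[[0.005,0.003,0.1],0,0.5],[[0.005,0.003,0.18],0,0.5],[[0.005,0.003,0.21],0,0.5],[[0.005,0.003,0.225],0,0.5],[[0.005,0.003,0.232],0,0.5],[[0.005,0.003,0.235],0,0.5],[[0.005,0.003,0.236],0,0.5],[[0.005,0.003,0.236],0,0.5]]'
```

```text
time: 8.02
tool_pos: [0.4823, 0.2136, 0.1871]
tool_rot: [3.141, -0.0, 1.382]
contact_force: [0.1, 0.3, -1.3]
opening: 0.066
grip_force: 20.0
```

```bash
python3 -m jog '[[[0,0,0.002],0,0.5],[[0,0,0.003],0,0.5],[[0,0,0.003],0,0.5],[[0,0,0.003],0,0.13],[[0,0,0.003],0,0.13],[[0,0,0.003],0,0.13],[[0,0,-0.01],0,0.13],[[0,0,-0.05],0,0.13],[[0,0,-0.15],0,0.13],[[0,0,-0.3],0,0.13],[[0,0,-0.4],0,0.13],[[0,0,-0.4],0,0.13]]'
python3 - <<'E'
from h import *
# tray fin in the top picture
im=cv2.imread('pics/top0.png')[:,:,::-1].copy();m=cams.camera_model('top')
q=quad(im,(330,175,390,215),130,256);w=np.array([plane(m,p,.064) for p in q]);print('fin',q.tolist(),w.mean(0),w.tolist())
shares([.505,-.10,.36],np.pi/2-.25);shares([.5145,-.258,.36],np.pi/2-.25)
E
```

```text
time: 9.52
tool_pos: [0.4826, 0.2137, 0.3513]
tool_rot: [3.134, -0.004, 1.382]
contact_force: [0.3, -0.0, 0.0]
opening: 0.08
grip_force: 0.0
fin [[341.27120780944824, 191.8110523223877], [342.5308475494385, 186.95244026184082], [378.9357223510742, 196.3907413482666], [377.67608642578125, 201.24935340881348]] [ 0.51453539 -0.25745534] [[0.520310216603272, -0.2136583513837099], [0.5316806755465904, -0.216901222396053], [0.5087410442410294, -0.3012866149384619], [0.49740962123893895, -0.2979751898046012]]
shares [-0.7598  0.2024 -0.023 ] turn 0.0195 rows 5.0 0.32828085376184774
shares [-1.1433  0.2998 -0.0237] turn 0.0195 rows 7.6 0.32828085376184774
```

```bash
python3 - <<'E'
from h import *
im=cams.read_camera('wrist');cv2.imwrite('pics/w4.png',im[:,:,::-1])
E
python3 -m jog '[[[-0.5,0.15,-0.02],0.02,0.13],[[-0.5,0.15,-0.02],0.02,0.13],[[-0.5,0.15,-0.02],0.02,0],[[-1,0.3,-0.02],0.02,0],[[-1,0.3,-0.02],0.02,0],[[-1,0.3,-0.02],0.02,0],[[-1,0.3,-0.02],0.02,0],[[-1,0.3,-0.02],0.02,0],[[-1,0.3,-0.02],0.02,0],[[-1,0.3,-0.02],0.02,0]]'
python3 - <<'E'
from h import *
m=cams.camera_model('wrist');np.save('w5.npy',m['pose']);im=cams.read_camera('wrist');cv2.imwrite('pics/w5.png',im[:,:,::-1])
cv2.imwrite('pics/w45.png',cv2.hconcat([cv2.imread('pics/w4.png')[:300,112:],im[:300,112:,::-1]]))
E
```

```text
time: 10.82
tool_pos: [0.5249, -0.2006, 0.3544]
tool_rot: [-3.141, -0.0, 1.321]
contact_force: [-0.1, -0.1, 0.4]
opening: 0.0919
grip_force: 0.0
```

View pics/w45.png

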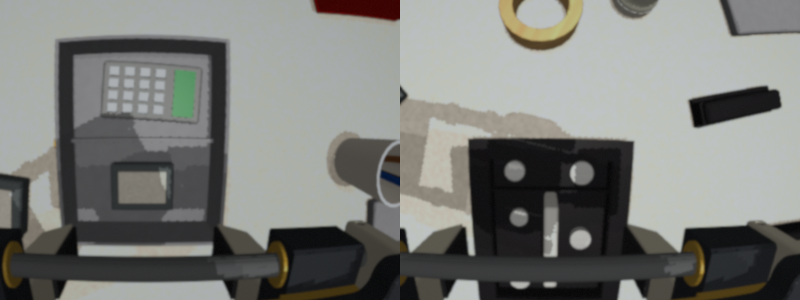

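The left picture shows the tin flat with its label up, in the middle of the free compartment. In the right one the tray's far rim corners are at (182,140) and (345,141), and the fin's far end is at about (263,193) in the full frame.

Run:
```python
from h import *
m=cams.camera_model('wrist');m['pose']=np.load('w5.npy');mt=cams.camera_model('top')
P=lambda u,v,z:plane(m,(u,v),z,True)
A,B=P(182,140,.028),P(345.5,141,.028);d=B-A;a=np.arctan2(d[1],d[0]);y=np.array([-np.sin(a),np.cos(a)])
print(A,B,np.linalg.norm(d),a,'centre',(A+B)/2-.108*y)
F=P(262.5,193,.064);print('fin end',F,'centre',F-.045*y)
print(tri([ray(m,(182,140),True),ray(mt,(320.6,148.6))]),tri([ray(m,(345.5,141),True),ray(mt,(408.5,171.1))]),'fin top',tri([ray(m,(262.5,193),True),ray(mt,(342.2,189.4))]))
c=np.array([.5145,-.2575])
for z in(.26,.211): shares([*c,z],np.pi/2-.258)
```

```text
[ 0.46064017 -0.13408015] [ 0.62744231 -0.1771267 ] 0.17226711735073108 -0.2525589814325801 centre [ 0.51705393 -0.26017725]
fin end [ 0.52997888 -0.20132424] centre [ 0.51873417 -0.24489667]
[ 0.56246667 -0.12402311  0.40145048] [ 0.43332794 -0.08185392  0.85814852] fin top [ 0.52933356 -0.2236557  -0.00245246]
shares [-0.1444  0.01    0.2365] turn 0.0026 rows 1.8 0.043392793015785816
shares [-0.1444  0.0101  0.359 ] turn 0.0026 rows 2.5 0.043392793015785816
```

```bash
python3 - <<'E'
from h import *
m=cams.camera_model('wrist');m['pose']=np.load('w5.npy');mt=cams.camera_model('top')
print(tri([ray(m,(182,140),True),ray(mt,(302.5,220.9))]),tri([ray(m,(345.5,141),True),ray(mt,(320.6,148.6))]))
for z in(.26,.211): shares([.516,-.2585,z],np.pi/2-.256)
E
python3 -m jog '[[[-0.147,0.006,0.1],0.002,0],[[-0.147,0.006,0.2],0.002,0],[[-0.147,0.006,0.22],0.002,0],[[-0.147,0.006,0.24],0.002,0],[[-0.147,0.006,0.24],0.002,0],[[-0.147,0.006,0.24],0.002,0]]'
python3 - <<'E'
from h import *
m=cams.camera_model('wrist');np.save('w6.npy',m['pose']);im=cams.read_camera('wrist');cv2.imwrite('pics/w6.png',im[:,:,::-1])
cams.read_camera('side');print(models.pinpoint('tray_grip','side')[:1],models.pinpoint('tray_grip','wrist')[:1])
E
```

```text
[ 4.54152208e-01 -1.31548335e-01 -2.95654224e-05] [ 0.63181157 -0.17739406  0.01227635]
shares [-0.1459  0.0142  0.2365] turn 0.0019 rows 1.8 0.0326833015180146
shares [-0.1459  0.0143  0.359 ] turn 0.0019 rows 2.5 0.0326833015180146
time: 11.62
tool_pos: [0.5132, -0.2591, 0.2601]
tool_rot: [3.139, 0.001, 1.314]
contact_force: [-0.0, 0.4, 0.2]
opening: 0.0919
grip_force: 0.0
[{'position': [0.5161, -0.2618, 0.0495], 'confidence': 0.76}] [{'position': [0.5154, -0.2616, 0.0521], 'confidence': 0.9}]
```

View pics/w6.png

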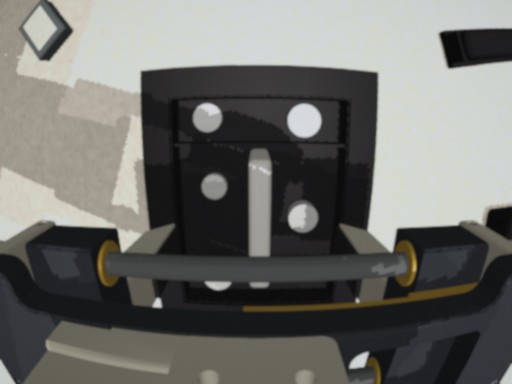

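The fin at column 260 lies between the open fingers, and the tray's far rim corners are at (141,72) and (378,73). The network puts the grip point at (.516,-.262,.051). I'll descend, grip and lift.

```bash
python3 - <<'E'
from h import *
m=cams.camera_model('wrist');m['pose']=np.load('w6.npy')
P=lambda u,v,z:plane(m,(u,v),z,True)
A,B=P(141,72,.028),P(378,73,.028);d=B-A;a=np.arctan2(d[1],d[0]);y=np.array([-np.sin(a),np.cos(a)])
print(A,B,np.linalg.norm(d),a,'centre',(A+B)/2-.108*y)
E
python3 -m jog '[[[0,0.006,0.06],0,0],[[0,0.006,0.1],0,0],[[0,0.006,0.122],0,0],[[0,0.006,0.122],0,0],[[0,0.006,0.122],0,1],[[0,0.006,0.122],0,1],[[0,0.006,0.122],0,1],[[0,0.006,0.122],0,1],[[0,0.006,0.122],0,1],[[0,0.006,0.122],0,1],[[0,0.006,0.122],0,1],[[0,0.006,0.122],0,1]]' 45
```

```text
[ 0.45873719 -0.13321646] [ 0.62779999 -0.17775068] 0.17482999873008473 -0.2575671718676862 centre [ 0.51575789 -0.25992093]
time: 13.32
tool_pos: [0.515, -0.2601, 0.2099]
tool_rot: [3.142, 0.0, 1.313]
contact_force: [0.1, 0.3, -0.2]
opening: 0.0164
grip_force: 0.0
```

```bash
python3 -m jog '[[[0,0,0],0,1],[[0,0,0],0,1],[[0,0,0],0,1],[[0,0,-0.03],0,1],[[0,0,-0.1],0,1],[[0,0,-0.2],0,1],[[0,0,-0.3],0,1],[[0,0,-0.3],0,1],[[0,0,-0.3],0,1]]' 45;  python3 - <<'E'
from h import *
m=cams.camera_model('wrist');np.save('w7.npy',m['pose']);im=cams.read_camera('wrist');cv2.imwrite('pics/w7.png',im[:,:,::-1])
E
```

```text
time: 14.45
tool_pos: [0.5145, -0.2597, 0.3292]
tool_rot: [-3.14, -0.0, 1.313]
contact_force: [-0.1, 0.3, -4.3]
opening: 0.0137
grip_force: 45.0
```

View pics/w7.png

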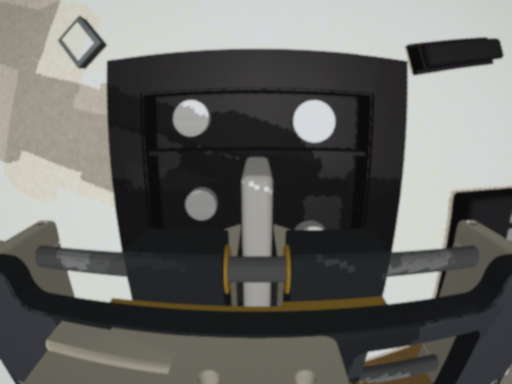

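The tray is held, with its far rim corners at (108,61) and (406,61). I'll work out its offset in the hand and the target pose.

```bash
cat > place.py <<'E'
from h import *
m=cams.camera_model('wrist');m['pose']=np.load('w7.npy')
P=lambda u,v,z:plane(m,(u,v),z,True)
A,B=P(108,61.5,.147),P(406,61.5,.147);d=B-A;a=np.arctan2(d[1],d[0]);y=np.array([-np.sin(a),np.cos(a)])
print(np.linalg.norm(d),a,'centre',(A+B)/2-.108*y)
tc=(A+B)/2-.108*y
# offset of tray centre from TCP in tool-yaw frame
off=tc-[.5145,-.2597];th=1.313;R=lambda t:np.array([[np.cos(t),-np.sin(t)],[np.sin(t),np.cos(t)]])
o=R(-th)@off;da=a-(th-np.pi/2);print('off',o,'dyaw',da)
bc=np.array([.4915,.261]);bya=-.187
yaw=bya-da+np.pi/2;p=bc-R(yaw)@o;print('target',p,yaw)
shares([*p,.33],yaw);shares([*p,.25],yaw)
E
python3 place.py
```

```text
0.1739418551489404 -0.25723546473019404 centre [ 0.51452351 -0.25890321]
off [0.00077646 0.00018041] dyaw 0.0005608620647025719
target [0.49153246 0.26020352] 1.3832354647301939
shares [ 1.2422 -0.387  -0.0015] turn -0.0224 rows 8.3 0.3769438511676601
shares [ 1.242  -0.3865  0.1985] turn -0.0224 rows 8.4 0.3769438511676601
```

```bash
python3 -m jog '[[[0.3,-0.09,0],-0.02,1],[[0.3,-0.09,0],-0.02,1],[[0.6,-0.18,0],-0.02,1],[[0.6,-0.18,0],-0.02,1],[[0.8,-0.3,0],-0.02,1],[[1,-0.387,0],-0.022,1],[[1,-0.387,0],-0.022,1],[[1,-0.387,0],-0.022,1],[[1,-0.387,0],-0.022,1],[[1,-0.387,0],-0.022,1]]'
python3 - <<'E'
from h import *
shares([.4915,.2602,.33],1.383);shares([.4915,.2602,.285],1.383)
E
```

```text
time: 15.75
tool_pos: [0.4676, 0.1651, 0.3293]
tool_rot: [-3.141, 0.001, 1.38]
contact_force: [-0.5, -0.2, -2.1]
opening: 0.0138
grip_force: 45.0
shares [ 0.2449  0.0137 -0.0019] turn -0.0009 rows 1.6 0.01488514697795854
shares [0.245  0.0138 0.1106] turn -0.0009 rows 1.7 0.01488514697795854
```

```bash
python3 -m jog '[[[0.15,0.013,0],0,1],[[0.245,0.014,0],0,1],[[0.245,0.014,0.03],0,1],[[0.245,0.014,0.07],0,1],[[0.245,0.014,0.1],0,1],[[0.245,0.014,0.1],0,1],[[0.245,0.014,0.1],0,1]]'
python3 - <<'E'
from h import *
im=cams.read_camera('wrist');cv2.imwrite('pics/w8.png',im[:,:,::-1]);s=cams.read_camera('side')
for c in('wrist','side'): print([ (t,np.round(models.pinpoint(t,c)[0]['position'],4)) for t in('tray','cashbox') if models.pinpoint(t,c)])
cv2.imwrite('pics/c8.png',cv2.hconcat([im[:300,100:500,::-1],cv2.resize(s[190:390,50:310,::-1],(390,300),interpolation=cv2.INTER_CUBIC)]))
E
```

```text
time: 16.62
tool_pos: [0.4915, 0.261, 0.2902]
tool_rot: [3.141, -0.0, 1.381]
contact_force: [0.3, -0.9, -2.0]
opening: 0.0138
grip_force: 45.0
[('tray', array([0.4889, 0.2606, 0.0817]))]
[('tray', array([0.4945, 0.2627, 0.0822])), ('cashbox', array([ 0.4922,  0.2634, -0.0011]))]
```

View pics/c8.png

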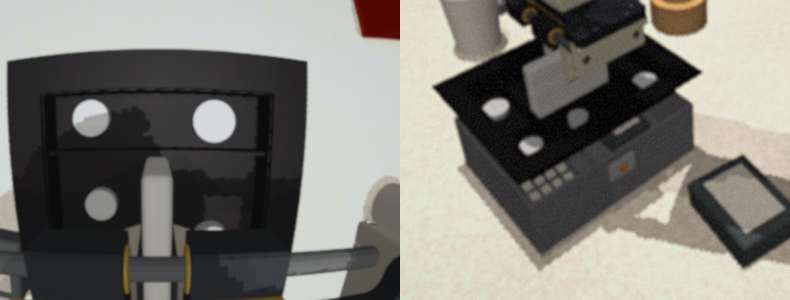

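The tray hangs squarely over the box, aligned with its edges. Lowering slowly.

```bash
python3 -m jog '[[[0,0,0.02],0,1],[[0,0,0.04],0,1],[[0,0,0.055],0,1],[[0,0,0.07],0,1],[[0,0,0.08],0,1],[[0,0,0.088],0,1],[[0,0,0.094],0,1],[[0,0,0.097],0,1],[[0,0,0.097],0,1]]'
```

```text
time: 18.2
tool_pos: [0.4912, 0.2614, 0.2511]
tool_rot: [3.141, 0.0, 1.382]
contact_force: [-0.1, 1.2, -4.1]
opening: 0.0137
grip_force: 45.0
```

```bash
python3 -m jog '[[[0,0,0.001],0,1],[[0,0,0.002],0,1],[[0,0,0.003],0,1],[[0,0,0.003],0,1],[[0,0,0.003],0,1]]'
```

```text
time: 18.82
tool_pos: [0.4912, 0.2614, 0.2499]
tool_rot: [3.141, 0.0, 1.382]
contact_force: [0.6, 0.6, -2.5]
opening: 0.0136
grip_force: 45.0
```

```bash
python3 -m jog '[[[0,0,0.001],0,1],[[0,0,0.001],0,1],[[0,0,0.001],0,0.6],[[0,0,0.001],0,0.6],[[0,0,0.001],0,0.6],[[0,0,0.001],0,0.6],[[0,0,-0.05],0,0.6],[[0,0,-0.15],0,0.6],[[0,0,-0.3],0,0.6],[[-0.1,0,-0.4],0,0.6],[[-0.3,0,-0.4],0,0.6],[[-0.3,0,-0.4],0,0.6]]'
python3 - <<'E'
from h import *
im=cams.read_camera('wrist');s=cams.read_camera('side')
for c in('wrist','side'): print([ (t,np.round(models.pinpoint(t,c)[0]['position'],4)) for t in('tray','cashbox') if models.pinpoint(t,c)])
print(observe()['tool_pos'])
cv2.imwrite('pics/c9.png',cv2.hconcat([im[:300,100:500,::-1],cv2.resize(s[190:390,50:310,::-1],(390,300),interpolation=cv2.INTER_CUBIC)]))
E
```

```text
time: 20.32
tool_pos: [0.4679, 0.1413, 0.4106]
tool_rot: [3.141, 0.0, 1.38]
contact_force: [0.8, 1.1, -0.1]
opening: 0.037
grip_force: 0.0
[('tray', array([0.4855, 0.2636, 0.0421]))]
[('tray', array([0.4944, 0.2608, 0.0404])), ('cashbox', array([0.4932, 0.2625, 0.0038]))]
[0.46882239 0.14447423 0.4095358 ]
```

View pics/c9.png

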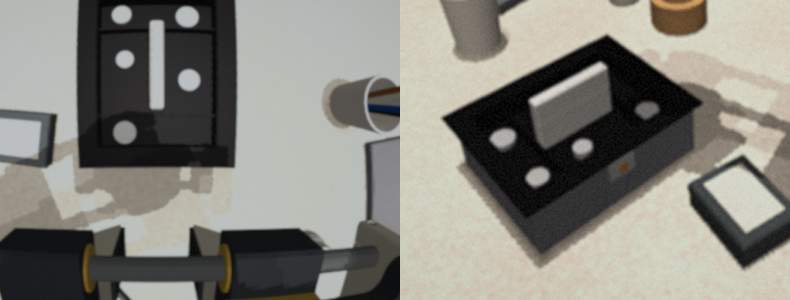

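The tray sits level on the box rim all round, its underside is at 40 mm in both views, and the gripper is clear. Handing in.

```bash
python3 -m jog '[[[0,0,0],0,0.6],[[0,0,0],0,0.6],[[0,0,0],0,0.6]]'; python3 -c "
from cell import robot;print(robot.hand_in())"
```

```text
time: 21.15
tool_pos: [0.4687, 0.1436, 0.4099]
tool_rot: [3.142, 0.0, 1.382]
contact_force: [-0.2, -0.7, 0.2]
opening: 0.0368
grip_force: 0.0
the job is handed in; nothing more can be done
None
```

The job is handed in after about 21 s of the allowed 64 s: the middle-sized tin lies label up on the floor of the empty compartment, and the coin tray sits level on the box rim over it (the hand-in gave no verdict).

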